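# Hang the pipette on the charging carousel

## Robot

A 7-joint arm with a two-finger parallel gripper is mounted at the origin on the work surface. World frame = base frame: x ahead of the robot, y to its left, z up, the work surface at z = 0. Lengths are in m, angles in degrees, forces in N, time in s.
With the tool pointing down it reaches from about 0.425 to 0.875 m from the base axis. Payload 4.7 kg.
Tool frame: the origin (TCP) lies on the centre line of the jaws, within the pads' length; the fingertips stand ahead of it and the grasp point (between the pads) lies 2 mm behind it (env.tip_reach is the x of the fingertips in the tool frame, in m); x points along the fingers, z is the direction in which the jaws open and shut, and the axes are right-handed (so a half turn about x gives the same grasp; the last joint's range is limited). The gripper opens to 87 mm and grips with 3 to 60 N. Pads are 19 mm wide; open, the fingers measure 117 mm over their backs; the gripper's body (75 mm by 190 mm) begins 51 mm behind the grasp point.
Start: joints at [-72.588, 18.392, -4.016, 83.108, 1.295, 78.541, -3.26], TCP at [0.186, 0.623, 0.24] pointing down, gripper open.
Joint ranges: [-163.93, 163.93], [-17.29, 119.83], [-79.2, 71.16], [3.27, 140.29], [-89.18, 269.18], [5.43, 117.66], [-154.24, 154.24]. Speed limits (degrees/s): [147.25, 147.25, 180, 180, 180, 180, 180].

## Interface

Orientations are given as [roll, pitch, yaw] about the fixed x, y, z axes, in that order (R = Rz(yaw) Ry(pitch) Rx(roll)).
In Python, from cell import telemetry, optics, env, models gives the robot as it stands.
- The arm moves only by the shell command python3 -m pendant 'ROWS' [FORCE]. ROWS is JSON, a list of rows, each a list of 3 entries, a list of its own where there are three numbers: the finger opening in mm, from 0 to 87, then the shift along the tool's x, y, z in mm, then the turn, a rotation vector about the tool's x, y, z in rad. A call has 1 to 10 rows; each row is the pose to reach, as a shift and turn from the pose commanded when the call began, along the tool's axes at that moment; what a row does not reach only later rows make up. A row lasts 1/12 s, in which the tool goes at most 41.7 mm and 7.16 degrees, less where a joint would pass 70% of its speed; a pose out of reach is approached as far as the arm can. A call with a gripper value outside its range is refused whole. The fingers move at their own pace and stop on an object; FORCE is the grip in N (left out, the last holds). Time passes only in rows, so rows that repeat a pose let the fingers close. It gives the time, the measured TCP pose, the force and the opening at its end, in the units of the state.
- telemetry.get_obs(): the state, without advancing time (a new reading comes with each control period).
- optics.read_camera(name): name is "scene" or "top" or "wrist"; returns a dict with "image" (420x560x3 uint8, blue, green, red), "range_z" (420x560 float32, m along the optical axis (not along the pixel's ray), 0 where there is no reading), "fx", "fy", "cx", "cy" (pixels), "k1" (the pictures are not rectified: a ray, as slopes to the right and down, at radius r is drawn at 1 + k1 r^2 times it, then the intrinsics apply), "cam_to_world" (4x4, takes a point from camera to world coordinates). Camera axes: x right, y up, looking along -z (the intrinsics and any distortion apply to the point x, -y, -z); pixel columns grow to the right and rows downward; lengths in m; the calibration is good to about 2 mm. A picture is of the moment at which its call begins.
- env.sign_off(): hands the job in, once; it reports no verdict.
Trained networks look in the newest picture that a camera, given by its name, has taken for a name from the list of things; names that differ only in an ending like _2 or _b are one class to them, and where a whole thing is asked for, a point or a joint stands for the part that bears it (a point fixed in the world has none). Each returns a list of dicts, best first, with "confidence" (0 to 1); they miss things now and then, are a little off and sometimes report something else, mostly with a low value. They report only what shows in the picture. A call takes as long as a camera call. They do not tell look-alikes from the thing itself.
- models.masks_of(camera, label): "pixels" (420x560 bool, what is visible of it) and "extent" ([left, top, right, bottom] as shares, 0 to 1, of the picture: columns of its width, rows of its height, round what is visible of it).
- models.landmark_of(camera, label): "centre" ([row, column] as shares, 0 to 1, of the picture: columns of its width, rows of its height: a listed point, or the origin of a listed thing).
The state is a dict: "time_s": time; "qpos": joint angles; "joint_velocities": joint speeds; "effort": joint torques, N m; "tool_pos": TCP position; "tool_rot": TCP orientation; "force": force on the tool from outside, world axes, zero at the start; "wrist_torque": the same for the moment, N m; "grip_width": finger opening in m.
Only numpy, scipy, OpenCV 4.12 (cv2) and the standard library are available. Lean on these libraries where they do the work, as an engineer would, in place of code of your own. Each camera call takes 0.05 s, during which the arm holds its last target.

## Task

Turn the pipette carousel until its one empty cradle stands over the pointed nose at the front of the carousel's base, then take the pipette from the small bench stand and hang it by its collar in that empty cradle. Press it down gently until you feel the sprung cradle give (about 5 N, never a hard push), then let go so that it hangs upright and still. Leave everything else on the bench where it is.

Things in the scene. Friction and masses are not known exactly. Their poses are not given: they have to be found in the camera images.
- carousel: Fixed pipette carousel. Origin: centre of its underside, on the turning axis; own -x is the front. Dark grey base disc, diameter 250, 18 high, with a flat pointed nose at the front to 175 from the axis. Above it turns a white drum (radius 44, from 130 to 235 mm up) with six grey fork cradles every 60 degrees. Five hold pipettes locked in (tops to 285 mm); the sixth is empty. All pipettes are alike.
- head (a joint): Angle of the carousel's turning part, rad, growing anticlockwise from above, turns freely both ways past a full turn, held by friction (about 0.22 N m), stays where it is left. 0 (or 2 pi) puts the empty cradle exactly over the nose.
- front_nose (a point): Point on the base disc's top (18 mm up), 105 mm from the axis towards the nose; the seat of the empty cradle has to stand above it (within 12 mm horizontally).
- knob_grip (a point): Centre of the square grey knob on top of the carousel (34 x 34 mm, flat sides, from 243 to 285 mm up, free on all sides), on the turning axis, 268 mm up; turns with the cradles. Its x axis (through a flat side) points from the empty cradle to the axis.
- free_cradle (a point): Seat centre of the empty cradle at its NOMINAL height, 200 mm up, 105 mm from the axis; x points inwards to the axis. The clamp is set by hand: the real seat lies anywhere from 10 mm below to 10 mm above this point, which the reading does not show and must be felt. The cradle is sprung: it gives straight down, 2 N per mm, and bottoms at 14 mm.
- stand_seat (a point): Seat centre of the bench stand, 165 mm above the bench, at the middle of the pipette collar's underside at the start.
- bench_stand: Single stand, fixed: dark 100 mm square foot, post, and on top a rigid fork of the same shape as the carousel's cradles, its open side and lips (6 mm) towards own -x (roughly to the robot). Origin on the bench below the seat centre.
- pipette: Stubby white pipette, hangs upright in the bench stand, about 0.12 kg, round. Origin: centre of the underside of its grey collar, z up to the push button. Collar: diameter 34 mm, 8 mm high. Above it the white handle, diameter 28 mm, from 8 to 62 mm above the origin (grip here), and a button up to 76 mm. Below the collar a straight shaft of diameter 16 mm down to -125 mm and a tip to -150 mm.
- tube_rack: Bystander: white block 130 x 70 x 55 mm with capped tubes to 92 mm. Origin under its centre.
- tip_box: Bystander: grey tip box 122 x 84 x 59 mm. Origin under its centre.
- dish_stack: Bystander: three stacked dishes, diameter 90 mm, 43 mm high. Origin under its centre.
- beaker: Bystander: glass beaker, diameter 70 mm, 90 mm high. Origin under its centre.
- reagent_bottle: Bystander: amber jar, diameter 72 mm, 150 mm high. Origin under its centre.
- bench_timer: Bystander: flat grey timer 60 x 75 x 20 mm. Origin under its centre.
- wash_bottle: Bystander: white bottle, diameter 60 mm, 140 mm high. Origin under its centre.
- cradle_mouth (a point): Outer end of the empty cradle, 131 mm from the axis, nominal seat height, turns with it. The cradle is a fork open outwards: two tines 9 mm wide, 22 mm apart; at their outer tips two lips 6 mm above the seat. The collar comes in above the lips and drops between lips and back wall (40 mm apart; wall 6 mm above the seat).
Things that resemble listed ones, but are neither listed nor needed, are in the scene too. What is shaped like the pipette but purple or red is not meant.

How it is judged:
By the outcome, as a careful person would: the job done as asked, in the order asked, and still so for the second after the job is handed in, with the robot touching nothing.
It also fails if it takes over 72 s, if anything falls off the work surface, if the arm or the gripper's body presses on something with over 40 N, if the wrist force passes 120 N, or if a joint passes its speed limit or range.

## Working session

There is one attempt and no reset: what is moved stays moved. The work goes in short steps, Python scripts to look and compute and a shell command to move; the robot and the scene stay as the last step left them, time stands still between calls to the robot, and variables do not carry over. Pictures are saved under pics/ and viewed, and the job is handed in when it is done.

```bash
ls; mkdir -p pics; cat > h.py <<'E'
import numpy as np, cv2
from cell import telemetry, optics, env, models
from scipy.spatial.transform import Rotation as R
def cam(n,save=None):
    c=optics.read_camera(n)
    if save: cv2.imwrite('pics/'+save,c['image'])
    return c
def world(c,u,v,z=None):
    # arrays u col v row, uses depth unless z
    u=np.asarray(u,float);v=np.asarray(v,float)
    if z is None:
        z=c['range_z'][v.astype(int),u.astype(int)]
    K=np.array([[c['fx'],0,c['cx']],[0,c['fy'],c['cy']],[0,0,1]])
    p=cv2.undistortPoints(np.stack([u,v],-1).reshape(-1,1,2),K,np.array([c['k1'],0,0,0,0.])).reshape(-1,2)
    P=np.stack([p[:,0]*z,-p[:,1]*z,-np.broadcast_to(z,p[:,0].shape),np.ones(len(p))],-1)
    return (P@np.array(c['cam_to_world']).T)[:,:3]
def ray_at_height(c,u,v,h):
    a=world(c,[u],[v],z=1.0)[0]; o=np.array(c['cam_to_world'])[:3,3]
    return o+(a-o)*(h-o[2])/(a[2]-o[2])
def pix(c,P):
    P=np.atleast_2d(P); q=np.c_[P,np.ones(len(P))]@np.linalg.inv(np.array(c['cam_to_world'])).T
    x=q[:,0]/-q[:,2]; y=-q[:,1]/-q[:,2]; f=1+c['k1']*(x*x+y*y)
    return np.c_[c['fx']*x*f+c['cx'],c['fy']*y*f+c['cy']]
E
python3 - <<'E'
from h import *
print(telemetry.get_obs(), env.tip_reach)
for n in ['scene','top','wrist']:
    c=cam(n,n+'0.png'); print(n,np.round(c['cam_to_world'],3).tolist(),c['fx'],c['k1'])
    for l in ['carousel','front_nose','knob_grip','free_cradle','cradle_mouth','stand_seat','pipette','bench_stand']:
        r=models.landmark_of(n,l)
        print(n,l,[(round(d['confidence'],2),round(d['centre'][1]*560),round(d['centre'][0]*420)) for d in r][:7])
E
```

```text
pics
{'time_s': 0.0, 'qpos': array([-72.58754085,  18.44141981,  -4.0165782 ,  83.17548692,
         1.29454816,  78.54187326,  -3.26170992]), 'joint_velocities': array([-0.05142544, -0.01126491, -0.13948388, -0.11630485, -0.08135996,
        0.00904801, -0.05468252]), 'effort': array([ 2.02785754e-04, -4.91298723e+01, -4.03709309e-01, -3.12526274e+01,
       -6.38604281e-02,  4.39344859e-02,  1.85213853e-04]), 'tool_pos': array([0.18562906, 0.62237253, 0.23842976]), 'tool_rot': array([-177.4522519 ,   89.88633382, -104.05575512]), 'force': array([0.0047254 , 0.46873511, 0.83634887]), 'wrist_torque': array([-0.03271005, -0.05742845,  0.09583415]), 'grip_width': 0.08685205692946943} 0.017
scene [[0.708, -0.488, 0.51, 1.11], [0.706, 0.499, -0.502, -0.535], [-0.009, 0.716, 0.698, 0.943], [0.0, 0.0, 0.0, 1.0]] 489.0035913681229 0.017124172237237688
scene carousel [(0.76, 288, 285), (0.63, 273, 205)]
scene front_nose [(0.74, 250, 262), (0.55, 276, 204)]
scene knob_grip [(0.71, 286, 205), (0.64, 258, 372)]
scene free_cradle [(0.84, 266, 266)]
scene cradle_mouth [(0.83, 261, 278)]
scene sta
[... 300 characters left out ...]
19297
top carousel [(0.72, 290, 203)]
top front_nose [(0.93, 300, 233), (0.2, 179, 228)]
top knob_grip [(0.87, 294, 191)]
top free_cradle [(0.69, 296, 193), (0.55, 329, 180), (0.48, 210, 170)]
top cradle_mouth [(0.76, 335, 175)]
top stand_seat [(0.81, 176, 228)]
top pipette [(0.52, 147, 261), (0.47, 176, 228), (0.45, 221, 222)]
top bench_stand [(0.86, 188, 233), (0.65, 175, 228)]
wrist [[0.284, -0.916, -0.281, 0.109], [0.959, 0.272, 0.084, 0.645], [0.0, -0.294, 0.956, 0.384], [0.0, 0.0, 0.0, 1.0]] 316.16741070588296 -0.03525306312658658
wrist carousel []
wrist front_nose []
wrist knob_grip []
wrist free_cradle []
wrist cradle_mouth []
wrist stand_seat []
wrist pipette []
wrist bench_stand []
```

View pics/scene0.png

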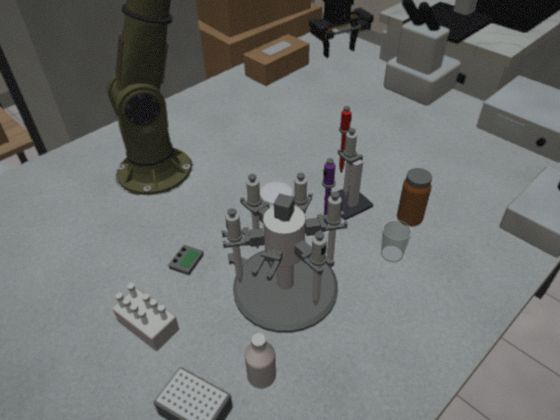

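View pics/top0.png

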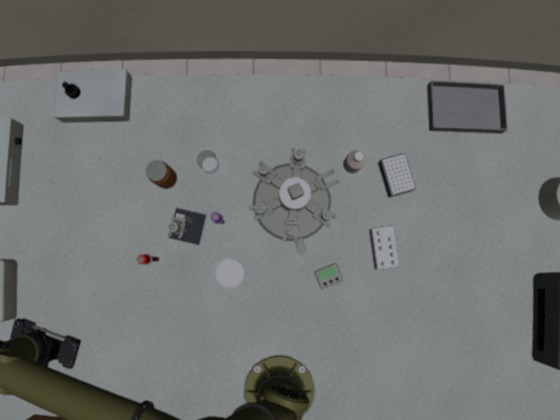

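The top picture shows the carousel centred near (293,200), with its nose at about (300,248) and the empty fork towards (333,178). The bench stand is near (185,226), with purple and red decoys at (217,217) and (146,259).

```bash
python3 - <<'E'
from h import *
c=cam('top'); cv2.imwrite('pics/topcrop.png',cv2.resize(c['image'][130:280,120:360],None,fx=3.3,fy=3.3,interpolation=cv2.INTER_CUBIC))
s=cam('scene'); cv2.imwrite('pics/scenecrop.png',cv2.resize(s['image'][90:340,210:430],None,fx=2.4,fy=2.4,interpolation=cv2.INTER_CUBIC))
for cc,n in ((c,'top'),(s,'scene')):
  for l in ['carousel','bench_stand','pipette','tube_rack','reagent_bottle','beaker','wash_bottle','bench_timer','dish_stack','tip_box']:
    for d in models.masks_of(n,l)[:3]:
        m=d['pixels'].astype(bool); v,u=np.nonzero(m&(cc['range_z']>0)); P=world(cc,u,v)
        print(n,l,round(d['confidence'],2),len(u),'med',np.round(np.median(P,0),3),'lo',np.round(np.percentile(P,2,axis=0),3),'hi',np.round(np.percentile(P,98,axis=0),3))
  # full cloud slices
  v,u=np.mgrid[0:420,0:560]; P=world(cc,u.ravel(),v.ravel()); ok=(cc['range_z'].ravel()>0)
  np.save(n+'P.npy',np.where(ok[:,None],P,np.nan))
E
```

```text
top carousel 0.8 5309 med [ 0.587 -0.028  0.191] lo [ 0.475 -0.142  0.01 ] hi [0.709 0.077 0.284]
top bench_stand 0.74 931 med [0.523 0.284 0.015] lo [ 0.469  0.245 -0.002] hi [0.574 0.342 0.172]
top bench_stand 0.57 140 med [0.504 0.296 0.224] lo [0.49  0.287 0.144] hi [0.519 0.314 0.245]
top pipette 0.73 97 med [0.415 0.382 0.203] lo [0.406 0.376 0.065] hi [0.423 0.393 0.227]
top pipette 0.69 101 med [0.532 0.182 0.211] lo [0.52  0.172 0.071] hi [0.545 0.196 0.228]
top pipette 0.55 129 med [0.505 0.296 0.224] lo [0.492 0.287 0.169] hi [0.52  0.31  0.245]
top tube_rack 0.59 1011 med [ 0.453 -0.316  0.055] lo [ 0.394 -0.356  0.011] hi [ 0.518 -0.284  0.095]
top reagent_bottle 0.56 657 med [0.667 0.36  0.146] lo [0.639 0.336 0.011] hi [0.703 0.4   0.156]
top beaker 0.96 450 med [0.726 0.235 0.036] lo [ 0.686  0.197 -0.002] hi [0.75  0.261 0.092]
top beaker 0.51 2689 med [ 0.591 -0.029  0.214] lo [ 0.488 -0.13   0.148] hi [0.705 0.071 0.286]
top wash_bottle 0.71 394 med [ 0.713 -0.219  0.095] lo [ 0.694 -0.252  0.008] hi [ 0.745 -0.198  0.143]
top bench_timer 0.73 5539 med [ 0.59  -0.0
[... 1450 characters left out ...]
scene beaker 0.92 1026 med [0.718 0.22  0.062] lo [0.684 0.196 0.004] hi [0.748 0.262 0.092]
scene beaker 0.65 1076 med [0.54  0.288 0.045] lo [0.48  0.248 0.008] hi [0.57  0.335 0.172]
scene wash_bottle 0.85 1304 med [ 0.735 -0.238  0.091] lo [ 0.708 -0.257  0.011] hi [ 0.751 -0.209  0.142]
scene bench_timer 0.97 638 med [ 0.372 -0.154  0.019] lo [ 0.335 -0.19   0.006] hi [ 0.402 -0.113  0.024]
scene dish_stack 0.57 459 med [0.366 0.158 0.044] lo [0.331 0.115 0.039] hi [0.401 0.198 0.048]
scene dish_stack 0.25 7622 med [ 0.613 -0.046  0.207] lo [ 0.413 -0.137  0.001] hi [0.715 0.155 0.285]
scene tip_box 0.77 2839 med [ 0.686 -0.366  0.059] lo [ 0.629 -0.42   0.019] hi [ 0.741 -0.32   0.063]
```

View pics/topcrop.png

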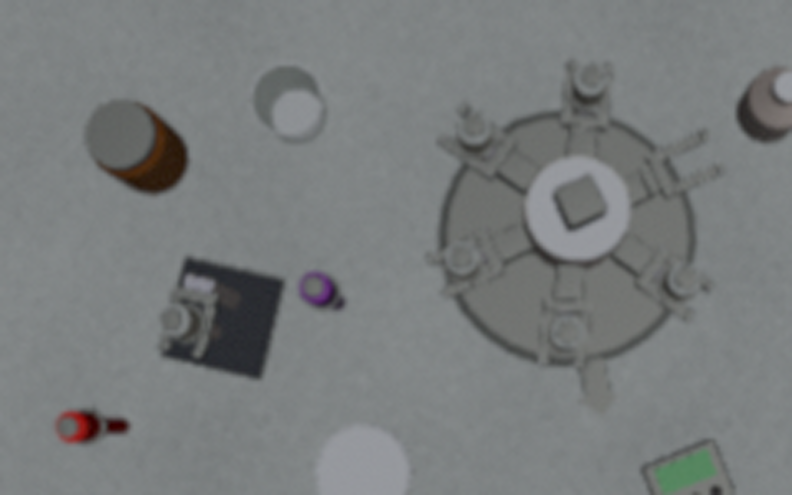

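View pics/scenecrop.png

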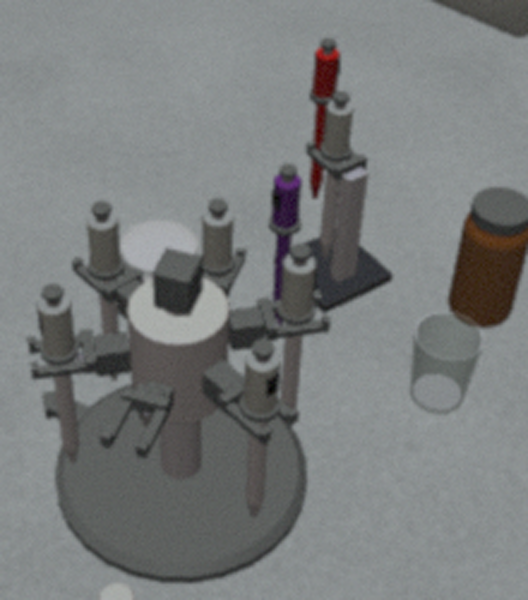

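The crops show the empty fork at upper right of the drum in the top view. The nose sits at crop (597,385). The bench-stand pipette is the white one between the purple and red ones.

```bash
python3 - <<'E'
from h import *
for n in ('top','scene'):
    P=np.load(n+'P.npy'); P=P[np.isfinite(P[:,0])]
    d=np.hypot(P[:,0]-.59,P[:,1]+.03)
    for nm,(a,b,r) in dict(knobtop=(.279,.292,.04),drumtop=(.229,.241,.055),disc=(.012,.024,.2)).items():
        q=P[(P[:,2]>a)&(P[:,2]<b)&(d<r)]
        h=q[:,:2].astype(np.float32)
        (cx,cy),rr=cv2.minEnclosingCircle(h); rect=cv2.minAreaRect(h)
        print(n,nm,len(q),'z',round(np.median(q[:,2]),4),'mean',q.mean(0).round(4),'circ',round(cx,4),round(cy,4),round(rr,4),'rect',np.round(rect[0],4),np.round(rect[1],4),round(rect[2],1))
    q=P[(P[:,2]>.010)&(P[:,2]<.024)&(d>.135)&(d<.185)]
    print('nose?',len(q),q.mean(0) if len(q) else '', q[:6].round(3).tolist())
    # pixels at cradle height ring 95-140mm, angle hist
    dd=np.hypot(P[:,0]-.587,P[:,1]+.03)
    q=P[(P[:,2]>.17)&(P[:,2]<.3)&(dd>.06)&(dd<.16)]
    an=np.degrees(np.arctan2(q[:,1]+.03,q[:,0]-.587)); hh,_=np.histogram(an,36,(-180,180)); print(hh)
E
```

```text
top knobtop 163 z 0.2844 mean [ 0.6001 -0.0326  0.2844] circ 0.6012 -0.0324 0.0229 rect [ 0.6008 -0.0326] [0.0343 0.034 ] 24.0
top drumtop 585 z 0.2346 mean [ 0.5992 -0.0325  0.2345] circ 0.6009 -0.033 0.044 rect [ 0.6006 -0.033 ] [0.0855 0.0848] 0.2
top disc 2125 z 0.0173 mean [ 0.5876 -0.0297  0.0175] circ 0.6051 -0.0393 0.1764 rect [ 0.6024 -0.0373] [0.2514 0.2541] 53.6
nose? 68 [ 0.48313909 -0.05261339  0.01386637] [[0.744, -0.005, 0.011], [0.734, -0.018, 0.012], [0.724, -0.009, 0.011], [0.721, -0.073, 0.012], [0.709, -0.095, 0.011], [0.696, -0.114, 0.012]]
[ 80   7   0   0   3 137 116  45   0   0   2 104 104  38   0   0  91 172
  70   0   0  50 134 157   0   0   0  41 102 133   5   0   0   2  82  89]
scene knobtop 229 z 0.2854 mean [ 0.6002 -0.0366  0.285 ] circ 0.5986 -0.036 0.0215 rect [ 0.5987 -0.0348] [0.0343 0.0361] 25.3
scene drumtop 781 z 0.2356 mean [ 0.6068 -0.0431  0.2354] circ 0.5985 -0.0349 0.0446 rect [ 0.6014 -0.0379] [0.0867 0.0787] 45.9
scene disc 4963 z 0.0187 mean [ 0.6177 -0.0615  0.0185] circ 0.574 -0.0417 0.1489 rect [ 0.5996 -0.0402] [0.2552 0.2402] 52.2
nose? 51 [ 0.44155909 -0.07047896  0.01503461] [[0.427, -0.067, 0.016], [0.43, -0.065, 0.017], [0.43, -0.063, 0.015], [0.433, -0.062, 0.017], [0.433, -0.059, 0.014], [0.426, -0.066, 0.011]]
[343  37   0   0   7 103 543 183   0   0  29 176 197  35   0   0 492 366
  30   0   0 177 572 105   5   0   0  40 300 133   0   0   0   1  46 195]
```

```bash
cat >> h.py <<'E'
def state():
    o=telemetry.get_obs(); Rm=R.from_euler('xyz',o['tool_rot'],degrees=True).as_matrix()
    return o,np.array(o['tool_pos']),Rm
def jawyaw(Rm): return np.degrees(np.arctan2(Rm[1,2],Rm[0,2]))
def go(p,yaw):
    """shift (mm), rotvec for pointing straight down with jaw axis (tool z) at yaw deg"""
    o,p0,R0=state(); a=np.radians(yaw); x=np.array([0,0,-1.]); z=np.array([np.cos(a),np.sin(a),0]); y=np.cross(z,x)
    T=np.c_[x,y,z]
    rv=R.from_matrix(R0.T@T).as_rotvec()
    print('shift',(R0.T@(np.array(p)-p0)*1000).round(1).tolist(),'rv',rv.round(4).tolist(),'deg',np.degrees(np.linalg.norm(rv)).round(1))
def rep():
    o,p,Rm=state(); print('t',round(o['time_s'],2),'p',p.round(4),'rot',np.round(o['tool_rot'],2),'jaw',round(jawyaw(Rm),2),'q',np.round(o['qpos'],1),'F',np.round(o['force'],1),'M',np.round(o['wrist_torque'],2),'w',round(o['grip_width']*1000,1))
E
python3 - <<'E'
from h import *
rep(); o,p,Rm=state(); print(Rm.round(3))
c=cam('top'); s=cam('scene')
# nose points
for n,cc in (('top',c),('scene',s)):
    P=np.load(n+'P.npy').reshape(420,560,3)
    for l in ['front_nose','carousel']:
        for d in models.landmark_of(n,l)[:1]:
            print(n,l,ray_at_height(cc,d['centre'][1]*560,d['centre'][0]*420,.018 if l!='carousel' else 0).round(4))
    for l in ['free_cradle','cradle_mouth']:
        for d in models.landmark_of(n,l)[:3]:
            w=ray_at_height(cc,d['centre'][1]*560,d['centre'][0]*420,.2); print(n,l,d['confidence'],w.round(4),np.degrees(np.arctan2(w[1]+.034,w[0]-.6)).round(1))
    for d in models.landmark_of(n,'stand_seat')[:1]: print('seat',ray_at_height(cc,d['centre'][1]*560,d['centre'][0]*420,.165))
    # candidate nose tip & color compare
    pts=pix(cc,[[.6+r*np.cos(np.radians(a)),-.034+r*np.sin(np.radians(a)),.018] for r in (.15,) for a in range(-200,-140,3)]).round().astype(int)
    print([int(cc['image'][v,u].mean()) for u,v in pts])
# pipette
for n in ('top','scene'):
    P=np.load(n+'P.npy'); P=P[np.isfinite(P[:,0])]; d=np.hypot(P[:,0]-.505,P[:,1]-.296)
    for a,b in ((.234,.246),(.18,.225)):
        q=P[(d<.035)&(P[:,2]>a)&(P[:,2]<b)]; (cx,cy),rr=cv2.minEnclosingCircle(q[:,:2].astype(np.float32)); print(n,a,len(q),q.mean(0).round(4),cx,cy,rr,'zmax',q[:,2].max())
E
```

```text
t 2.45 p [0.1858 0.6229 0.2396] rot [-31.24  89.99  42.16] jaw 73.4 q [-72.6  18.4  -4.   83.1   1.3  78.5  -3.3] F [ 0.1  0.6 -0.1] M [ 0.02  0.01 -0.01] w 87.2
[[ 0.    -0.958  0.286]
 [ 0.     0.286  0.958]
 [-1.    -0.     0.   ]]
top front_nose [ 0.4953 -0.0661  0.018 ]
top carousel [ 0.591  -0.0257  0.    ]
top free_cradle 0.98 [ 0.647  -0.1323  0.2   ] -64.5
top free_cradle 0.45 [0.39   0.1453 0.2   ] 139.5
top cradle_mouth 0.68 [ 0.6575 -0.155   0.2   ] -64.6
top cradle_mouth 0.66 [0.6379 0.3263 0.2   ] 84.0
seat [0.50126553 0.298841   0.165     ]
[129, 129, 128, 130, 129, 127, 130, 131, 129, 113, 118, 119, 120, 133, 133, 131, 132, 132, 132, 131]
scene front_nose [ 0.4982 -0.0478  0.018 ]
scene carousel [ 0.5937 -0.0295  0.    ]
scene free_cradle 0.83 [ 0.6407 -0.1303  0.2   ] -67.1
scene cradle_mouth 0.91 [ 0.6587 -0.153   0.2   ] -63.7
seat [0.50248606 0.29796154 0.165     ]
[45, 40, 43, 50, 113, 141, 143, 147, 137, 76, 83, 86, 90, 67, 140, 145, 144, 145, 142, 147]
top 0.234 35 [0.5056 0.302  0.2411] 0.5055896639823914 0.302023321390152 0.008907890878617764 zmax 0.24574816317782022
top 0.18 51 [0.5031 0.294  0.2111] 0.5047506093978882 0.3013708293437958 0.014730499126017094 zmax 0.22499139365446874
scene 0.234 32 [0.5035 0.2987 0.2409] 0.5030308961868286 0.2994474768638611 0.009105033241212368 zmax 0.2447820677709983
scene 0.18 161 [0.5075 0.2923 0.2026] 0.5027521848678589 0.2969886362552643 0.015006400644779205 zmax 0.2248945497687238
```

```bash
python3 - <<'E'
from h import *
c=cam('top'); s=cam('scene')
A=np.arange(-185,-150,1.)
for cc in (c,s):
  g=cv2.cvtColor(cc['image'],cv2.COLOR_BGR2GRAY).astype(np.float32)
  for r in (.135,.142,.15,.157,.165,.172):
    pts=pix(cc,[[.6+r*np.cos(np.radians(a)),-.034+r*np.sin(np.radians(a)),.018] for a in A]).astype(np.float32)
    print(r,cv2.remap(g,pts[:,0],pts[:,1],cv2.INTER_LINEAR).ravel().round().astype(int).tolist())
cv2.imwrite('pics/nose.png',cv2.resize(s['image'][220:290,200:290],None,fx=6,fy=6,interpolation=cv2.INTER_CUBIC))
go([.600,-.034,.36],24.5)
E
```

```text
0.135 [131, 130, 130, 129, 129, 130, 130, 130, 128, 122, 114, 106, 108, 113, 116, 117, 119, 118, 117, 117, 114, 117, 124, 129, 131, 131, 131, 132, 132, 132, 132, 133, 134, 135, 134]
0.142 [131, 131, 130, 130, 130, 130, 131, 131, 130, 127, 115, 107, 108, 116, 117, 117, 117, 118, 119, 119, 119, 121, 127, 131, 131, 131, 134, 135, 136, 136, 134, 133, 132, 132, 132]
0.15 [129, 130, 130, 130, 131, 131, 132, 132, 133, 131, 122, 116, 114, 116, 119, 117, 118, 118, 118, 117, 112, 120, 127, 131, 132, 133, 133, 132, 133, 132, 132, 132, 132, 132, 131]
0.157 [130, 131, 132, 132, 132, 132, 131, 130, 129, 124, 121, 121, 118, 117, 118, 118, 119, 118, 118, 119, 120, 123, 127, 131, 132, 131, 130, 131, 132, 133, 133, 133, 133, 132, 131]
0.165 [128, 129, 130, 131, 131, 130, 130, 130, 130, 131, 132, 132, 127, 123, 119, 119, 119, 119, 121, 124, 128, 130, 132, 130, 131, 132, 131, 130, 131, 133, 134, 134, 133, 132, 130]
0.172 [127, 129, 129, 128, 129, 130, 131, 131, 131, 133, 134, 134, 132, 130, 129, 126, 124, 126, 128, 131, 132, 131, 131, 131, 132, 131, 130, 131, 131, 130, 131, 131, 131, 131, 131]
0.135 [14
[... 361 characters left out ...]
142, 142, 146, 144, 126, 98, 79, 74, 76, 77, 79, 83, 84, 87, 88, 92, 83, 65, 47, 59, 82, 110, 135, 143, 145, 142, 142, 143, 141, 141]
0.157 [135, 139, 140, 139, 140, 142, 137, 117, 93, 78, 76, 77, 82, 83, 81, 83, 87, 88, 90, 94, 94, 84, 73, 70, 95, 125, 137, 145, 145, 144, 144, 143, 143, 145, 148]
0.165 [66, 89, 105, 128, 135, 121, 85, 74, 76, 78, 80, 83, 87, 93, 95, 95, 94, 95, 96, 93, 101, 118, 135, 142, 145, 145, 145, 141, 142, 143, 143, 144, 143, 143, 142]
0.172 [74, 69, 61, 63, 54, 51, 62, 77, 80, 84, 86, 101, 131, 143, 141, 125, 110, 105, 114, 132, 142, 143, 140, 142, 142, 141, 143, 143, 145, 144, 143, 142, 143, 142, 143]
shift [-120.4, -584.7, -511.2] rv [0.8534, 0.0001, 0.0] deg 48.9
```

```bash
python3 -m pendant '[[87,[-40,0,0],[0,0,0]],[87,[-80,0,0],[0,0,0]],[87,[-120,0,0],[0,0,0]],[87,[-120,0,0],[0,0,0]],[87,[-120,0,0],[0,0,0]]]' 40
```

```text
time_s: 3.57
tool_pos: [0.186, 0.6241, 0.3635]
tool_rot: [1.8, 89.6, 75.2]
force: [0.4, -0.4, -1.0]
grip_width: 0.0871
```

```bash
python3 -m pendant '[[87,[0,-30,-26],[0.08,0,0]],[87,[0,-60,-52],[0.17,0,0]],[87,[0,-90,-78],[0.26,0,0]],[87,[0,-120,-104],[0.35,0,0]],[87,[0,-150,-130],[0.44,0,0]],[87,[0,-180,-156],[0.53,0,0]],[87,[0,-210,-182],[0.62,0,0]],[87,[0,-240,-208],[0.71,0,0]],[87,[0,-270,-234],[0.8,0,0]],[87,[0,-300,-260],[0.853,0,0]]]'; python3 - <<'E'
from h import *
rep(); go([.6,-.034,.36],24.5)
E
```

```text
time_s: 4.4
tool_pos: [0.3992, 0.2858, 0.3583]
tool_rot: [-169.8, 89.9, -145.5]
force: [0.3, 0.6, -0.1]
grip_width: 0.0869
t 4.4 p [0.3992 0.2858 0.3583] rot [-169.77   89.9  -145.48] jaw 24.29 q [-53.3  -3.3  13.9  93.9   0.8  89.4 -15.1] F [ 0.3  0.6 -0.1] M [ 0.01 -0.02  0.03] w 86.9
shift [-1.6, -374.1, 51.5] rv [-0.0037, -0.0017, 0.0003] deg 0.2
```

```bash
python3 -m pendant '[[87,[0,-37,5],[0,0,0]],[87,[0,-75,10],[0,0,0]],[87,[0,-112,15],[0,0,0]],[87,[0,-150,20],[0,0,0]],[87,[0,-187,26],[0,0,0]],[87,[0,-225,31],[0,0,0]],[87,[0,-262,36],[0,0,0]],[87,[0,-300,41],[0,0,0]],[87,[0,-337,46],[0,0,0]],[87,[-1,-374,51],[0,0,0]]]'; python3 -m pendant '[[87,[0,0,0],[0,0,0]],[87,[0,0,0],[0,0,0]]]';python3 - <<'E'
from h import *
c=cam('wrist','w1.png')
rep(); go([.6,-.034,.269],24.5)
v,u=np.mgrid[0:420,0:560]; P=world(c,u.ravel(),v.ravel()); P=P[c['range_z'].ravel()>0]
d=np.hypot(P[:,0]-.6,P[:,1]+.034)
q=P[(d<.04)&(abs(P[:,2]-.285)<.006)]; r=cv2.minAreaRect(q[:,:2].astype(np.float32)); print(len(q),r,q.mean(0))
q=P[(d<.06)&(abs(P[:,2]-.235)<.006)]; print(len(q),cv2.minEnclosingCircle(q[:,:2].astype(np.float32)))
E
```

```text
time_s: 5.23
tool_pos: [0.6007, -0.0326, 0.3592]
tool_rot: [152.2, 89.9, 176.7]
force: [0.4, 0.1, 0.3]
grip_width: 0.0871
time_s: 5.4
tool_pos: [0.6004, -0.0339, 0.3587]
tool_rot: [-173.6, 89.8, -149.3]
force: [-0.2, 0.1, 0.2]
grip_width: 0.087
t 5.45 p [ 0.6002 -0.0315  0.359 ] rot [ 157.57   89.84 -178.01] jaw 24.42 q [-29.7  12.   36.5  80.   -7.1  90.4  30.6] F [ 0.9 -0.1 -0.2] M [-0.02 -0.06  0.02] w 87.3
shift [90.0, -2.3, -1.0] rv [-0.0014, -0.0025, -0.001] deg 0.2
1970 ((0.5977227091789246, -0.03599792346358299), (0.033461861312389374, 0.03361746296286583), 25.370094299316406) [ 0.59748477 -0.03485963  0.28418154]
4796 ((0.5979778170585632, -0.03618038073182106), 0.04389577358961105)
```

View pics/w1.png

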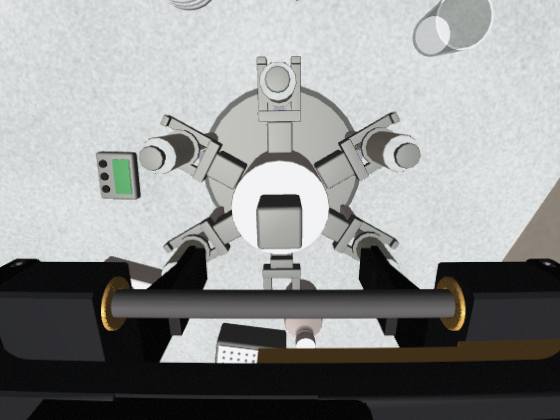

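```bash
python3 -m pendant '[[87,[30,-1,-1],[0,0,0]],[87,[60,-1,-2],[0,0,0]],[87,[80,-1,-2],[0,0,0]],[87,[90,-1,-2],[0,0,0]],[60,[90,-1,-2],[0,0,0]],[40,[90,-1,-2],[0,0,0]],[36,[90,-1,-2],[0,0,0]],[36,[90,-1,-2],[0,0,0]],[36,[90,-1,-2],[0,0,0]]]' 15; python3 -c "
from h import *
rep()"; python3 -m pendant '[[30,[0,0,0],[0,0,0]],[30,[0,0,0],[0,0,0]],[30,[0,0,0],[0,0,0]],[30,[0,0,0],[0,0,0]]]' 15;python3 -c "
from h import *
rep()"
```

```text
time_s: 6.2
tool_pos: [0.5999, -0.0328, 0.272]
tool_rot: [-17.3, 89.9, 7.3]
force: [-0.6, -1.4, -0.6]
grip_width: 0.0611
t 6.2 p [ 0.5999 -0.0328  0.272 ] rot [-17.25  89.86   7.28] jaw 24.53 q [-29.8  12.8  36.   89.1  -7.6  80.5  31.3] F [-0.6 -1.4 -0.6] M [-0.1   0.07  0.02] w 61.1
time_s: 6.53
tool_pos: [0.5979, -0.0335, 0.2706]
tool_rot: [169.6, 89.8, -165.9]
force: [-7.5, -2.5, 4.9]
grip_width: 0.0353
t 6.53 p [ 0.5979 -0.0335  0.2706] rot [ 169.63   89.81 -165.87] jaw 24.5 q [-29.8  12.8  36.   89.2  -7.5  80.7  31.3] F [-7.5 -2.5  4.9] M [-0.5   1.67  0.06] w 35.3
```

```bash
python3 -m pendant '[[30,[0,0,-1],[0,0,0]],[30,[0,0,-2],[0,0,0]],[30,[0,0,-2],[0,0,0]],[30,[0,0,-2],[0,0,0]]]' 15;python3 -c "
from h import *
rep()"
```

```text
time_s: 6.87
tool_pos: [0.5972, -0.0339, 0.2706]
tool_rot: [-168.6, 90.0, -144.1]
force: [-1.5, -0.2, 1.8]
grip_width: 0.0337
t 6.87 p [ 0.5972 -0.0339  0.2706] rot [-168.59   89.98 -144.06] jaw 24.52 q [-29.8  12.6  36.   89.4  -7.4  80.5  31.3] F [-1.5 -0.2  1.8] M [-0.28  0.62  0.11] w 33.7
```

```bash
python3 -m pendant '[[30,[0,0,0],[0,0,0]],[30,[0,0,0],[0,0,0]],[30,[0,0,0],[0.05,0,0]],[30,[0,0,0],[0.12,0,0]],[30,[0,0,0],[0.2,0,0]],[30,[0,0,0],[0.28,0,0]],[30,[0,0,0],[0.36,0,0]],[30,[0,0,0],[0.44,0,0]],[30,[0,0,0],[0.52,0,0]],[30,[0,0,0],[0.6,0,0]]]' 45;python3 -c "
from h import *
rep()"
```

```text
time_s: 7.7
tool_pos: [0.598, -0.0338, 0.2705]
tool_rot: [-5.2, 89.9, -15.3]
force: [1.7, -2.7, -0.8]
grip_width: 0.0334
t 7.7 p [ 0.598  -0.0338  0.2705] rot [ -5.2   89.91 -15.27] jaw -10.06 q [-33.1  13.1  40.2  89.5  -8.5  80.4  -2.4] F [ 1.7 -2.7 -0.8] M [-0.3   0.33  0.27] w 33.4
```

```bash
python3 -m pendant '[[30,[0,0,0],[0.09,0,0]],[30,[0,0,0],[0.18,0,0]],[30,[0,0,0],[0.27,0,0]],[30,[0,0,0],[0.36,0,0]],[30,[0,0,0],[0.45,0,0]],[30,[0,0,0],[0.54,0,0]],[30,[0,0,0],[0.63,0,0]],[30,[0,0,0],[0.72,0,0]],[30,[0,0,0],[0.81,0,0]],[30,[0,0,0],[0.9,0,0]]]';python3 -c "
from h import *
rep()"; python3 -m pendant '[[30,[0,0,0],[0.08,0,0]],[30,[0,0,0],[0.16,0,0]],[30,[0,0,0],[0.24,0,0]],[30,[0,0,0],[0.3,0,0]],[30,[0,0,0],[0.303,0,0]],[30,[0,0,0],[0.303,0,0]],[30,[0,0,0],[0.303,0,0]]]';python3 - <<'E'
from h import *
rep()
c=cam('top'); s=cam('scene')
cv2.imwrite('pics/s2.png',cv2.resize(s['image'][150:350,200:400],None,fx=3,fy=3,interpolation=cv2.INTER_CUBIC))
cv2.imwrite('pics/t2.png',cv2.resize(c['image'][130:280,200:380],None,fx=4,fy=4,interpolation=cv2.INTER_CUBIC))
E
```

```text
time_s: 8.53
tool_pos: [0.599, -0.0345, 0.2706]
tool_rot: [46.1, 89.7, -15.7]
force: [5.2, -4.7, -2.8]
grip_width: 0.0337
t 8.53 p [ 0.599  -0.0345  0.2706] rot [ 46.06  89.74 -15.66] jaw -61.72 q [-38.5  14.2  47.   89.7 -10.4  80.5 -52.3] F [ 5.2 -4.7 -2.8] M [-0.16 -0.43  0.23] w 33.7
time_s: 9.12
tool_pos: [0.5992, -0.035, 0.2706]
tool_rot: [63.5, 89.7, -15.4]
force: [4.9, -3.8, -3.0]
grip_width: 0.0335
t 9.12 p [ 0.5992 -0.035   0.2706] rot [ 63.52  89.71 -15.42] jaw -78.93 q [-40.4  14.7  49.6  89.7 -11.2  80.5 -68.8] F [ 4.9 -3.8 -3. ] M [-0.16 -0.65 -0.21] w 33.5
```

View pics/s2.png

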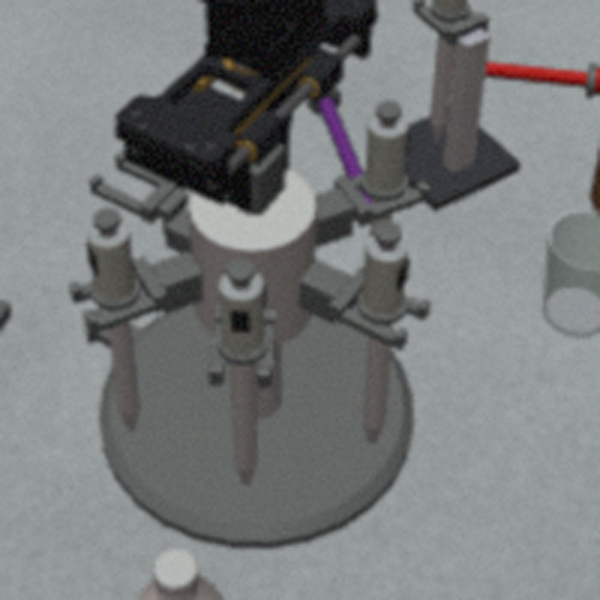

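View pics/t2.png

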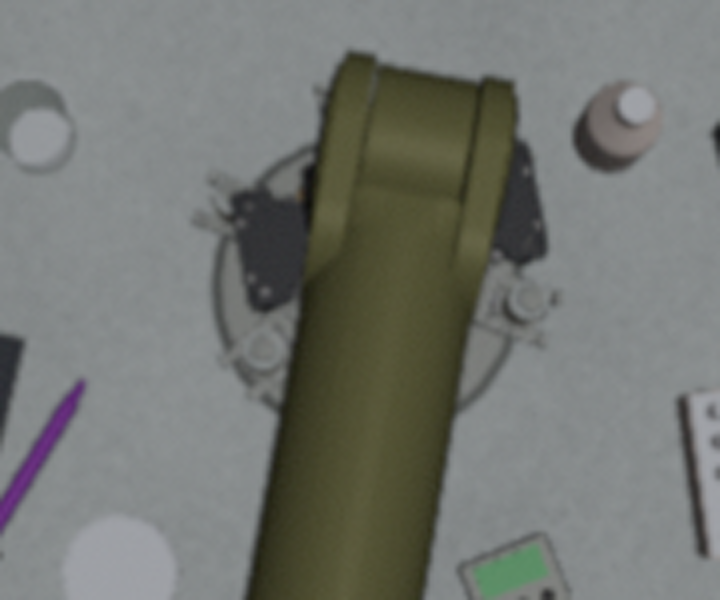

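```bash
python3 - <<'E'
from h import *
c=cam('top','t3.png'); s=cam('scene','s3.png')
rep()
E
```

```text
t 9.32 p [ 0.5992 -0.035   0.2706] rot [ 64.24  89.71 -14.69] jaw -78.93 q [-40.4  14.7  49.6  89.7 -11.2  80.5 -68.8] F [ 5.5 -4.6 -3. ] M [-0.22 -0.58 -0.22] w 33.3
```

View pics/s3.png

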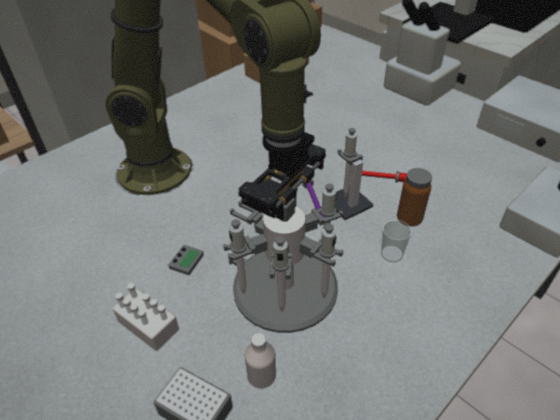

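View pics/t3.png

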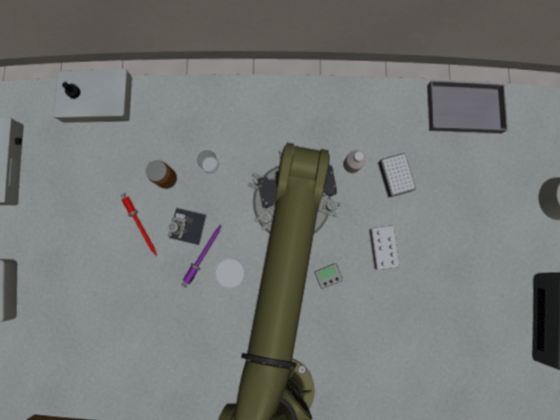

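Both decoys that stood on their tips have toppled in place. Their tips haven't moved and no contact force was recorded. The carousel has turned, with the empty fork towards the nose at scene (240,213). I'll release and check.

```bash
python3 -m pendant '[[60,[0,0,0],[0,0,0]],[87,[0,0,0],[0,0,0]],[87,[0,0,0],[0,0,0]],[87,[0,0,0],[0,0,0]],[87,[-30,0,0],[0,0,0]],[87,[-60,0,0],[0,0,0]],[87,[-95,0,0],[0,0,0]],[87,[-95,0,0],[0,0,0]],[87,[-95,0,0],[0,0,0]],[87,[-95,0,0],[0,0,0]]]';python3 - <<'E'
from h import *
rep()
c=cam('wrist','w4.png')
for l in ['front_nose','free_cradle','cradle_mouth','knob_grip']:
    for d in models.landmark_of('wrist',l)[:2]: 
        h=.018 if l=='front_nose' else .268 if 'knob' in l else .2
        w=ray_at_height(c,d['centre'][1]*560,d['centre'][0]*420,h); print(l,round(d['confidence'],2),np.round([d['centre'][1]*560,d['centre'][0]*420]),w.round(4),np.degrees(np.arctan2(w[1]+.035,w[0]-.599)).round(1))
v,u=np.mgrid[0:420,0:560]; P=world(c,u.ravel(),v.ravel()); P=P[c['range_z'].ravel()>0]
d=np.hypot(P[:,0]-.6,P[:,1]+.034)
q=P[(d<.04)&(abs(P[:,2]-.285)<.006)]; print(len(q),cv2.minAreaRect(q[:,:2].astype(np.float32)))
q=P[(d<.06)&(abs(P[:,2]-.235)<.006)]; print(len(q),cv2.minEnclosingCircle(q[:,:2].astype(np.float32)))
E
```

```text
time_s: 10.15
tool_pos: [0.5973, -0.0333, 0.3651]
tool_rot: [-162.3, 90.0, 118.9]
force: [0.0, 0.5, -1.2]
grip_width: 0.0853
t 10.15 p [ 0.5973 -0.0333  0.3651] rot [-162.32   89.97  118.92] jaw -78.76 q [-40.2  13.3  50.3  80.2 -10.3  91.2 -69.7] F [ 0.   0.5 -1.2] M [-0.06  0.2   0.01] w 85.3
free_cradle 0.82 [285. 288.] [ 0.4975 -0.0572  0.2   ] -167.7
knob_grip 0.68 [283. 218.] [ 0.599  -0.0345  0.268 ] 87.2
knob_grip 0.29 [127.  58.] [0.6934 0.097  0.268 ] 54.4
1884 ((0.5983424186706543, -0.036001838743686676), (0.03373005986213684, 0.03391006216406822), 12.010629653930664)
4616 ((0.5981676578521729, -0.03590149059891701), 0.044037941843271255)
```

View pics/w4.png

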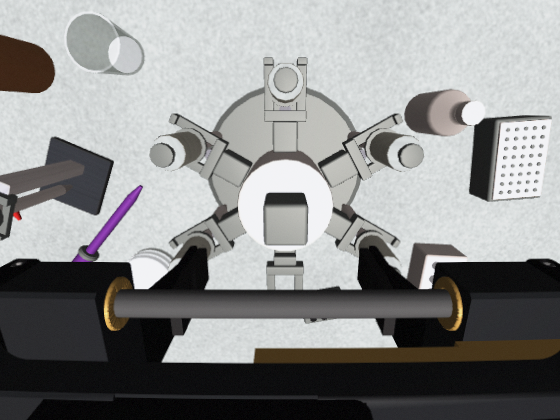

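The wrist picture shows the knob square at (285,218) and the empty fork at (285,280). The knob reads 12.0°, so the fork points at -168° and the nose at about -168.8°. I'll go to the pipette now.

```bash
python3 - <<'E'
from h import *
go([.504,.299,.34],-40)
E
```

```text
shift [24.6, -26.4, -344.1] rv [-0.6767, -0.001, 0.0016] deg 38.8
```

```bash
python3 -m pendant '[[87,[2,-3,-34],[-0.08,0,0]],[87,[5,-5,-68],[-0.16,0,0]],[87,[7,-8,-102],[-0.24,0,0]],[87,[10,-10,-137],[-0.32,0,0]],[87,[12,-13,-172],[-0.4,0,0]],[87,[15,-16,-206],[-0.48,0,0]],[87,[17,-18,-240],[-0.56,0,0]],[87,[20,-21,-275],[-0.62,0,0]],[87,[22,-24,-310],[-0.677,0,0]],[87,[24,-26,-344],[-0.677,0,0]]]'; python3 -m pendant '[[87,[0,0,0],[0,0,0]],[87,[0,0,0],[0,0,0]],[87,[0,0,0],[0,0,0]]]';python3 - <<'E'
from h import *
c=cam('wrist','w5.png')
rep()
v,u=np.mgrid[0:420,0:560]; P=world(c,u.ravel(),v.ravel()); P=P[c['range_z'].ravel()>0]
d=np.hypot(P[:,0]-.504,P[:,1]-.299)
for a,b in ((.236,.247),(.222,.231),(.168,.178)):
    q=P[(d<.03)&(P[:,2]>a)&(P[:,2]<b)]; 
    if len(q): print(a,len(q),q.mean(0).round(4),np.round(cv2.minEnclosingCircle(q[:,:2].astype(np.float32))[0],4),cv2.minEnclosingCircle(q[:,:2].astype(np.float32))[1])
E
```

```text
time_s: 11.23
tool_pos: [0.5037, 0.3004, 0.3409]
tool_rot: [-142.7, 89.9, 177.5]
force: [0.8, -0.4, -0.1]
grip_width: 0.0871
time_s: 11.48
tool_pos: [0.5051, 0.298, 0.3411]
tool_rot: [-58.6, 89.9, -98.6]
force: [0.2, -0.5, -0.4]
grip_width: 0.087
t 11.53 p [0.5056 0.2972 0.3414] rot [-38.15  89.94 -78.26] jaw -40.11 q [-62.4   9.6  34.   84.1  -5.3  87.9 -68.7] F [-0.7 -0.   0.4] M [-0.11  0.15 -0.02] w 87.1
0.236 363 [0.5031 0.2993 0.2402] [0.5026 0.2986] 0.009108480997383595
0.222 416 [0.5057 0.3022 0.226 ] [0.5026 0.2988] 0.013893279246985912
0.168 565 [0.517  0.2998 0.1712] [0.504 0.299] 0.030062608420848846
```

View pics/w5.png

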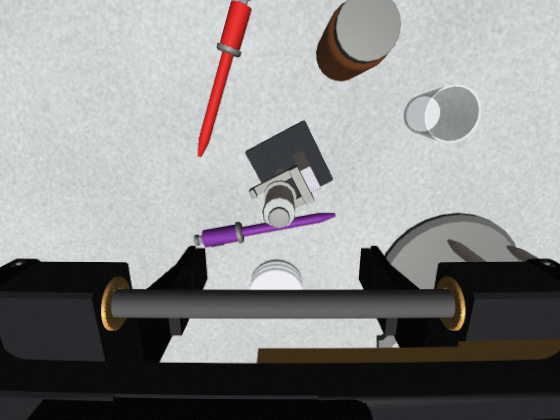

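The pipette's button sits at (279,215), on the jaws' centre column. I'll descend and grip.

```bash
python3 -m pendant '[[87,[35,-0.5,-2],[0,0,0]],[87,[70,-0.5,-2],[0,0,0]],[87,[100,-0.5,-2],[0,0,0]],[70,[120,-0.5,-2],[0,0,0]],[55,[128,-0.5,-2],[0,0,0]],[40,[128,-0.5,-2],[0,0,0]],[34,[128,-0.5,-2],[0,0,0]],[34,[128,-0.5,-2],[0,0,0]],[34,[128,-0.5,-2],[0,0,0]],[34,[128,-0.5,-2],[0,0,0]]]' 8;python3 -c "
from h import *
rep()"; python3 -m pendant '[[22,[0,0,0],[0,0,0]],[22,[0,0,0],[0,0,0]],[22,[0,0,0],[0,0,0]],[22,[0,0,0],[0,0,0]]]' 8;python3 -c "
from h import *
rep()"
```

```text
time_s: 12.37
tool_pos: [0.5039, 0.3, 0.2151]
tool_rot: [81.5, 89.8, 41.5]
force: [0.2, 0.7, -0.5]
grip_width: 0.0485
t 12.37 p [0.5039 0.3    0.2151] rot [81.47 89.85 41.47] jaw -40.0 q [-62.1  12.3  33.2  95.7  -7.   73.9 -67.5] F [ 0.2  0.7 -0.5] M [-0.04  0.12 -0.01] w 48.5
time_s: 12.7
tool_pos: [0.5031, 0.2998, 0.2138]
tool_rot: [105.7, 90.0, 65.7]
force: [0.9, -0.2, 1.3]
grip_width: 0.0276
t 12.7 p [0.5031 0.2998 0.2138] rot [105.66  89.98  65.68] jaw -39.98 q [-62.1  12.3  33.2  95.8  -7.   73.9 -67.5] F [ 0.9 -0.2  1.3] M [-0.08  0.19  0.02] w 27.6
```

```bash
python3 -m pendant '[[22,[0,0,0],[0,0,0]],[22,[0,0,0],[0,0,0]],[22,[-10,0,0],[0,0,0]],[22,[-25,0,0],[0,0,0]],[22,[-50,0,0],[0,0,0]],[22,[-80,0,0],[0,0,0]],[22,[-115,0,0],[0,0,0]],[22,[-150,0,0],[0,0,0]],[22,[-185,0,0],[0,0,0]],[22,[-215,0,0],[0,0,0]]]' 20;python3 -m pendant '[[22,[-10,0,0],[0,0,0]],[22,[-10,0,0],[0,0,0]],[22,[-10,0,0],[0,0,0]]]'; python3 - <<'E'
from h import *
rep(); cam('scene','s6.png')
go([.4957,-.0565,.44],-78)
E
```

```text
time_s: 13.53
tool_pos: [0.503, 0.2993, 0.4317]
tool_rot: [76.3, 89.9, 36.3]
force: [0.3, 0.3, -1.1]
grip_width: 0.0277
time_s: 13.78
tool_pos: [0.5031, 0.2994, 0.4379]
tool_rot: [-83.2, 90.0, -123.2]
force: [-0.9, -0.3, -1.4]
grip_width: 0.0275
t 13.78 p [0.5031 0.2994 0.4379] rot [ -83.21   89.97 -123.22] jaw -40.01 q [-61.8  10.3  34.5  72.6  -5.9  98.9 -68.6] F [-0.9 -0.3 -1.4] M [-0.12  0.07  0.  ] w 27.5
shift [-2.6, -277.2, 223.4] rv [0.6632, 0.0003, 0.0026] deg 38.0
```

View pics/s6.png

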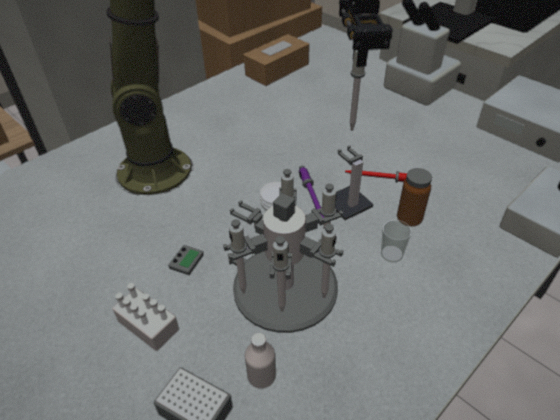

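The scene picture shows the pipette held upright at (357,90) and the stand's fork empty at (350,155). I'll go round on the robot side.

```bash
python3 -m pendant '[[22,[0,-15,7],[0.05,0,0]],[22,[0,-40,20],[0.13,0,0]],[22,[0,-70,35],[0.2,0,0]],[22,[0,-100,50],[0.28,0,0]],[22,[0,-130,65],[0.36,0,0]],[22,[0,-157,78],[0.44,0,0]],[22,[0,-180,90],[0.52,0,0]],[22,[-1,-195,96],[0.6,0,0]],[22,[-2,-202,100],[0.66,0,0]],[22,[-2,-202,100],[0.663,0,0]]]';python3 - <<'E'
from h import *
rep()
go([.4957,-.0565,.44],-78)
E
```

```text
time_s: 14.67
tool_pos: [0.4491, 0.078, 0.4392]
tool_rot: [-98.0, 89.9, -176.3]
force: [0.4, -0.4, -1.5]
grip_width: 0.0275
t 14.67 p [0.4491 0.078  0.4392] rot [ -98.02   89.87 -176.27] jaw -78.25 q [-57.4 -10.3  37.6  88.9   6.3  99.3 -97.5] F [ 0.4 -0.4 -1.5] M [-0.12  0.12 -0.03] w 27.5
shift [-0.9, 18.2, 141.2] rv [-0.0044, -0.0003, 0.0022] deg 0.3
```

```bash
python3 -m pendant '[[22,[0,1,12],[0,0,0]],[22,[0,4,32],[0,0,0]],[22,[0,7,55],[0,0,0]],[22,[0,10,80],[0,0,0]],[22,[0,13,103],[0,0,0]],[22,[0,16,122],[0,0,0]],[22,[0,17,134],[0,0,0]],[22,[0,18,141],[0,0,0]],[22,[0,18,141],[0,0,0]],[22,[0,18,141],[0,0,0]]]';python3 - <<'E'
from h import *
rep()
s=cam('scene'); t=cam('top'); w=cam('wrist','w7.png')
cv2.imwrite('pics/s7.png',cv2.resize(s['image'][80:300,180:360],None,fx=2.7,fy=2.7,interpolation=cv2.INTER_CUBIC))
for n,c in (('scene',s),('wrist',w)):
  for l,h in (('free_cradle',.2),('cradle_mouth',.2)):
    for d in models.landmark_of(n,l)[:1]:
      x=ray_at_height(c,d['centre'][1]*560,d['centre'][0]*420,h); print(n,l,round(d['confidence'],2),np.round([d['centre'][1]*560,d['centre'][0]*420]),x.round(4))
# cloud of empty fork from scene; pipette shaft
v,u=np.mgrid[0:420,0:560]; P=world(s,u.ravel(),v.ravel()); P=P[s['range_z'].ravel()>0]
d=np.hypot(P[:,0]-.4957,P[:,1]+.0565)
q=P[(d<.045)&(P[:,2]>.18)&(P[:,2]<.225)]; print('fork',len(q))
a=np.radians(-168.2); e=np.array([np.cos(a),np.sin(a)]); t_=np.array([-e[1],e[0]])
rel=np.c_[(q[:,:2]-[.5985,-.035])@e,(q[:,:2]-[.5985,-.035])@t_,q[:,2]]*1000
print(rel[np.argsort(rel[:,0])][::max(1,len(rel)//40)].round(0).tolist())
for a0,b0 in ((.25,.28),(.28,.32),(.32,.36),(.36,.385)):
    q=P[(d<.03)&(P[:,2]>a0)&(P[:,2]<b0)]
    if len(q): print(a0,len(q),q.mean(0).round(4))
E
```

```text
time_s: 15.5
tool_pos: [0.4967, -0.0523, 0.4397]
tool_rot: [-95.1, 89.9, -173.0]
force: [-0.0, 1.0, -1.4]
grip_width: 0.0272
t 15.5 p [ 0.4967 -0.0523  0.4397] rot [ -95.1    89.9  -172.98] jaw -77.89 q [-51.6  -4.4  51.6  84.2   3.5  98.6 -77.5] F [-0.   1.  -1.4] M [0.01 0.18 0.02] w 27.2
scene free_cradle 0.59 [246. 212.] [ 0.4995 -0.0536  0.2   ]
scene cradle_mouth 0.57 [234. 206.] [ 0.4665 -0.0605  0.2   ]
wrist free_cradle 0.71 [286. 183.] [ 0.4971 -0.0568  0.2   ]
wrist cradle_mouth 0.93 [283. 206.] [ 0.4678 -0.059   0.2   ]
fork 392
[[60.0, 0.0, 186.0], [63.0, 7.0, 187.0], [65.0, 9.0, 187.0], [65.0, 7.0, 201.0], [66.0, -5.0, 194.0], [67.0, -9.0, 187.0], [67.0, -4.0, 203.0], [68.0, -15.0, 190.0], [70.0, 4.0, 202.0], [71.0, 10.0, 206.0], [72.0, -10.0, 204.0], [74.0, -9.0, 198.0], [76.0, 15.0, 199.0], [76.0, -8.0, 201.0], [77.0, -2.0, 206.0], [77.0, 9.0, 199.0], [78.0, 3.0, 181.0], [79.0, -8.0, 205.0], [79.0, 2.0, 205.0], [81.0, 16.0, 191.0], [82.0, -9.0, 209.0], [84.0, 3.0, 206.0], [85.0, 17.0, 205.0], [90.0, 18.0, 197.0], [92.0, 15.0, 190.0], [95.0, -15.0, 195.0], [96.0, -17.0, 198.0], [99.0, -13.0, 200.0], [101.0, 16.0, 199.0], [104.0, 17.0, 195.0], [106.0, 18.0, 198.0], [108.0, 14.0, 199.0], [111.0, -22.0, 199.0], [112.0, -12.0, 197.0], [115.0, -21.0, 198.0], [117.0, 16.0, 202.0], [119.0, -22.0, 199.0], [122.0, -15.0, 200.0], [124.0, 15.0, 201.0], [125.0, 15.0, 191.0], [127.0, 14.0, 205.0], [128.0, -16.0, 208.0], [129.0, -14.0, 205.0], [132.0, 16.0, 201.0]]
0.25 64 [ 0.4992 -0.0538  0.2677]
0.28 116 [ 0.4996 -0.0543  0.3002]
0.32 127 [ 0.5    -0.0548  0.3403]
0.36 85 [ 0.5    -0.0548  0.3726]
```

View pics/s7.png

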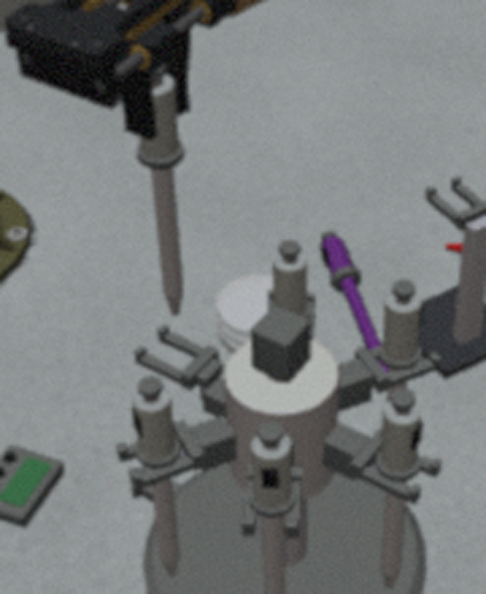

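View pics/w7.png

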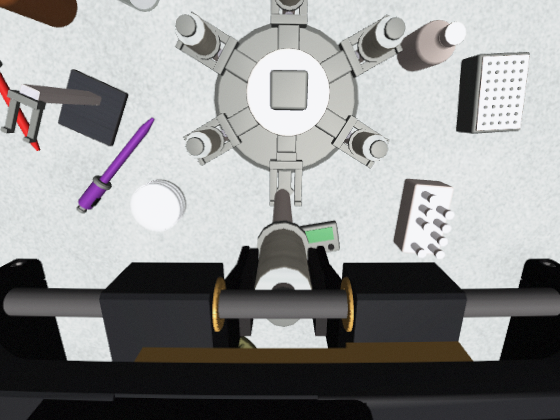

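The tip is at crop (173,310), above the fork but a few mm to one side of its centre. I'll correct and measure the shaft against the tines.

```bash
python3 -m pendant '[[22,[0,-1,3],[0,0,0]],[22,[0,-1.5,5],[0,0,0]],[22,[0,-1.5,5],[0,0,0]],[22,[0,-1.5,5],[0,0,0]],[22,[0,-1.5,5],[0,0,0]],[22,[0,-1.5,5],[0,0,0]]]';cat > chk.py <<'E'
from h import *
rep()
a=np.radians(-168.2); e=np.array([np.cos(a),np.sin(a)]); t_=np.array([-e[1],e[0]]); A=np.array([.5985,-.035])
o,p,_=state(); print('TCP rad/tan',((p[:2]-A)@e*1000).round(1),((p[:2]-A)@t_*1000).round(1))
for n in ('wrist','scene'):
    c=cam(n); g=cv2.cvtColor(c['image'],cv2.COLOR_BGR2GRAY)
    v,u=np.mgrid[0:420,0:560]; P=world(c,u.ravel(),v.ravel()); P=P[c['range_z'].ravel()>0]
    X=np.c_[(P[:,:2]-A)@e,(P[:,:2]-A)@t_,P[:,2]]*1000
    f=X[(X[:,2]>185)&(X[:,2]<214)&(X[:,0]>92)&(X[:,0]<125)&(abs(X[:,1])<30)]
    if len(f):
        h,b=np.histogram(f[:,1],np.arange(-28,29,2)); print(n,'tan hist',dict(zip(b[:-1].tolist(),h.tolist())))
        pos=f[f[:,1]>8]; neg=f[f[:,1]<-8]
        for s in (pos,neg):
            if len(s): print('  tine',len(s),np.percentile(s[:,1],[3,97]).round(1),'z med/95',np.percentile(s[:,2],[50,90]).round(1))
    cw=np.array(c['cam_to_world'])[:3,3]; 
    z=X[:,2]
    for lo,hi in ((225,250),(250,275),(275,300),(300,340),(340,375)):
        s=X[(z>lo)&(z<hi)&(abs(X[:,0]-105)<25)&(abs(X[:,1])<20)]
        if len(s)>5: print('  shaft',lo,len(s),'rad',np.percentile(s[:,0],[3,97]).round(1),'tan',np.percentile(s[:,1],[3,97]).round(1))
E
python3 chk.py
```

```text
time_s: 16.35
tool_pos: [0.4964, -0.0587, 0.4406]
tool_rot: [142.6, 90.0, 64.6]
force: [-0.0, -0.3, -0.8]
grip_width: 0.0273
t 16.35 p [ 0.4964 -0.0587  0.4406] rot [142.59  89.99  64.62] jaw -77.97 q [-51.3  -4.5  52.   84.1   3.6  98.6 -76.9] F [-0.  -0.3 -0.8] M [-0.09  0.16 -0.03] w 27.3
TCP rad/tan 104.8 2.3
wrist tan hist {-28: 0, -26: 0, -24: 0, -22: 7, -20: 45, -18: 48, -16: 31, -14: 51, -12: 26, -10: 0, -8: 0, -6: 0, -4: 0, -2: 0, 0: 0, 2: 0, 4: 0, 6: 0, 8: 0, 10: 23, 12: 43, 14: 34, 16: 52, 18: 32, 20: 2, 22: 0, 24: 0, 26: 0}
  tine 186 [11.3 19.9] z med/95 [198.3 199.2]
  tine 208 [-20.  -11.1] z med/95 [198.2 199.2]
  shaft 250 29 rad [ 97.7 102. ] tan [-4.4  9. ]
  shaft 275 99 rad [ 97.6 103.2] tan [-4.9  9.6]
  shaft 300 207 rad [ 97.4 103. ] tan [-4.5  9.9]
  shaft 340 186 rad [ 97.4 102.1] tan [-4.2  9.7]
scene tan hist {-28: 0, -26: 0, -24: 1, -22: 7, -20: 13, -18: 5, -16: 14, -14: 20, -12: 3, -10: 1, -8: 0, -6: 0, -4: 0, -2: 0, 0: 0, 2: 0, 4: 0, 6: 0, 8: 5, 10: 12, 12: 11, 14: 9, 16: 20, 18: 9, 20: 1, 22: 0, 24: 0, 26: 0}
  tine 67 [ 8.8 19.6] z med/95 [198.8 200.9]
  tine 64 [-21.7 -11.5] z med/95 [199.3 201.4]
  shaft 225 6 rad [102.7 107.4] tan [0.1 3.1]
  shaft 250 47 rad [ 97.3 109.3] tan [-3.   8.6]
  shaft 275 73 rad [ 97.4 110. ] tan [-3.2  9. ]
  shaft 300 123 rad [ 97.1 109.1] tan [-2.5  9.2]
  shaft 340 115 rad [ 96.9 109.9] tan [-1.9  9.4]
```

The wrist depth puts the tines symmetric about 0, from ±11 to ±20 mm, and the shaft centre at +2.5 mm. I'll shift by -2.5 mm and go down in stages.

```bash
python3 -m pendant '[[22,[0,0,-2.5],[0,0,0]],[22,[0,0,-2.5],[0,0,0]],[22,[10,0,-2.5],[0,0,0]],[22,[25,0,-2.5],[0,0,0]],[22,[40,0,-2.5],[0,0,0]],[22,[55,0,-2.5],[0,0,0]],[22,[60,0,-2.5],[0,0,0]],[22,[60,0,-2.5],[0,0,0]],[22,[60,0,-2.5],[0,0,0]]]';python3 chk.py
```

```text
time_s: 17.2
tool_pos: [0.4959, -0.0563, 0.3807]
tool_rot: [139.9, 90.0, 61.9]
force: [0.2, -0.1, -0.9]
grip_width: 0.0276
t 17.2 p [ 0.4959 -0.0563  0.3807] rot [139.88  89.99  61.91] jaw -77.97 q [-51.4  -5.7  51.3  91.6   4.5  92.  -78.1] F [ 0.2 -0.1 -0.9] M [-0.09  0.13 -0.03] w 27.6
TCP rad/tan 104.8 -0.1
wrist tan hist {-28: 0, -26: 0, -24: 0, -22: 0, -20: 38, -18: 59, -16: 58, -14: 59, -12: 30, -10: 0, -8: 2, -6: 4, -4: 3, -2: 3, 0: 5, 2: 4, 4: 3, 6: 2, 8: 0, 10: 39, 12: 51, 14: 55, 16: 57, 18: 58, 20: 0, 22: 0, 24: 0, 26: 0}
  tine 260 [11.  19.6] z med/95 [198.2 199.2]
  tine 244 [-19.1 -11.4] z med/95 [198.3 199.2]
  shaft 225 104 rad [ 97.6 103. ] tan [-7.2  7.1]
  shaft 250 135 rad [ 97.5 103.3] tan [-7.1  7.3]
  shaft 275 174 rad [ 97.5 102.5] tan [-6.7  7.5]
  shaft 300 538 rad [ 88.9 107.4] tan [-14.9  16.4]
  shaft 340 1308 rad [ 91.5 102.1] tan [-17.8  18.1]
scene tan hist {-28: 0, -26: 0, -24: 2, -22: 5, -20: 3, -18: 5, -16: 7, -14: 8, -12: 2, -10: 0, -8: 0, -6: 2, -4: 2, -2: 9, 0: 7, 2: 13, 4: 7, 6: 0, 8: 7, 10: 3, 12: 12, 14: 11, 16: 23, 18: 8, 20: 1, 22: 0, 24: 0, 26: 0}
  tine 65 [ 9.6 19.3] z med/95 [199.2 201.2]
  tine 32 [-22.7 -11.8] z med/95 [198.5 201. ]
  shaft 225 64 rad [ 97.1 110.4] tan [-4.2  6.6]
  shaft 250 65 rad [ 97.1 110. ] tan [-5.7  6.6]
  shaft 275 75 rad [ 97.2 109.8] tan [-5.1  7.4]
  shaft 300 115 rad [ 89.1 111.1] tan [-4.2 15. ]
  shaft 340 202 rad [ 90.5 113.3] tan [-16.4  18.7]
```

Centred, with the shaft at -7..+7 mm inside the 22 mm slot. Continuing down to about 30 mm above the seat.

```bash
python3 -m pendant '[[22,[15,0,0],[0,0,0]],[22,[30,0,0],[0,0,0]],[22,[45,0,0],[0,0,0]],[22,[60,0,0],[0,0,0]],[22,[75,0,0],[0,0,0]],[22,[90,0,0],[0,0,0]],[22,[100,0,0],[0,0,0]],[22,[105,0,0],[0,0,0]],[22,[105,0,0],[0,0,0]],[22,[105,0,0],[0,0,0]]]';python3 - <<'E'
from h import *
rep()
a=np.radians(-168.2); e=np.array([np.cos(a),np.sin(a)]); t_=np.array([-e[1],e[0]]); A=np.array([.5985,-.035])
c=cam('wrist','w9.png'); s=cam('scene'); cv2.imwrite('pics/s9.png',cv2.resize(s['image'][130:290,190:330],None,fx=3.7,fy=3.7,interpolation=cv2.INTER_CUBIC))
for cc in (c,s):
    v,u=np.mgrid[0:420,0:560]; P=world(cc,u.ravel(),v.ravel()); P=P[cc['range_z'].ravel()>0]
    X=np.c_[(P[:,:2]-A)@e,(P[:,:2]-A)@t_,P[:,2]]*1000
    for lo in range(194,250,4):
        q=X[(X[:,2]>=lo)&(X[:,2]<lo+4)&(X[:,0]>60)&(X[:,0]<140)&(abs(X[:,1])<24)]
        if len(q)>3: print(lo,len(q),'rad',np.percentile(q[:,0],[2,50,98]).round(1),'tan',np.percentile(q[:,1],[2,98]).round(1))
E
```

```text
time_s: 18.13
tool_pos: [0.4963, -0.0563, 0.2762]
tool_rot: [75.9, 89.9, -2.0]
force: [-0.2, -0.1, -0.3]
grip_width: 0.0275
t 18.13 p [ 0.4963 -0.0563  0.2762] rot [75.95 89.95 -2.03] jaw -77.98 q [-50.9  -4.1  52.6 102.4   3.3  80.1 -76.9] F [-0.2 -0.1 -0.3] M [-0.02  0.1  -0.03] w 27.5
194 312 rad [ 65.7  97.3 116.3] tan [-19.9  19.8]
198 946 rad [ 66.   75.6 109.8] tan [-19.2  19.2]
202 790 rad [75.6 80.2 85.3] tan [-18.7  18.9]
226 17 rad [ 88.6  90.3 102.3] tan [-13.5  17.3]
230 130 rad [ 88.1  91.3 105.2] tan [-14.4  16.6]
234 422 rad [ 88.6  94.2 108.3] tan [-14.8  16.6]
238 90 rad [ 91.   92.5 101.3] tan [-12.3  13.2]
242 102 rad [ 91.   92.8 101.5] tan [-12.   12.7]
246 106 rad [ 91.1  92.7 102.3] tan [-12.3  13.8]
194 61 rad [ 65.6  96.7 129.3] tan [-16.6  18.6]
198 121 rad [ 66.2  97.3 126.8] tan [-20.8  18.5]
202 86 rad [ 67.   80.3 129.4] tan [-19.9  17.7]
206 41 rad [ 74.8  81.8 131. ] tan [-17.6  16.4]
210 11 rad [ 95.8  99.3 105.9] tan [-2.5  6. ]
214 12 rad [ 97.4 102.2 107.5] tan [-2.6  6.5]
218 5 rad [ 97.5  98.2 107.3] tan [0.9 5.2]
230 14 rad [ 88.1  94.  113.3] tan [-7.6 14.5]
234 47 rad [ 88.4  96.1 119.8] tan [-12.6  16.3]
238 19 rad [ 90.6  96.1 112.3] tan [-12.1  13.1]
242 15 rad [ 92.   98.7 111.6] tan [ 0.1 11.6]
246 21 rad [ 90.4  93.1 110.4] tan [-6.3 12.4]
```

View pics/s9.png

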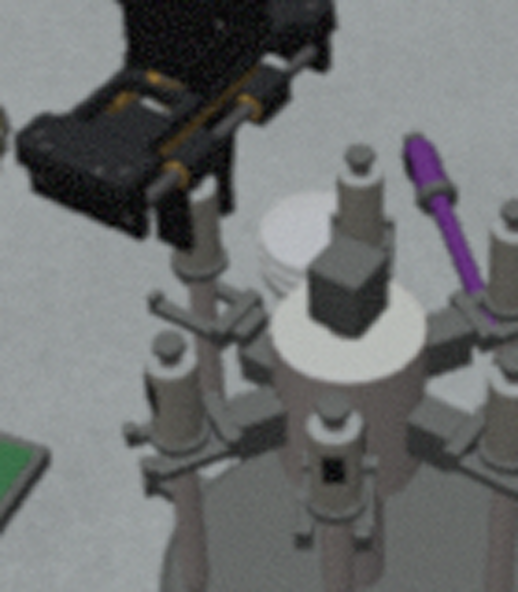

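View pics/w9.png

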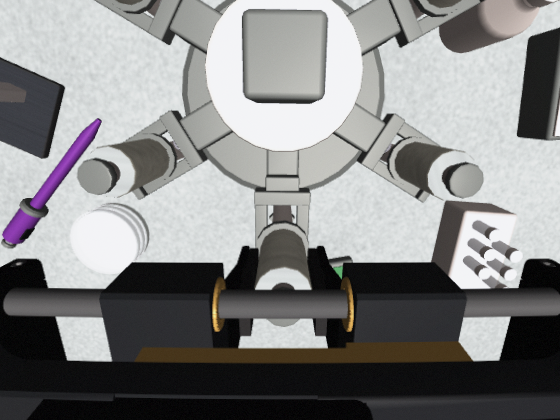

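The wall face is at 85 mm, the lips at 125 mm and the collar's centre at 105 mm, so it fits. I'll descend to just above the seat and then feel for it.

```bash
python3 -m pendant '[[22,[6,0,0],[0,0,0]],[22,[12,0,0],[0,0,0]],[22,[17,0,0],[0,0,0]],[22,[21,0,0],[0,0,0]],[22,[24,0,0],[0,0,0]],[22,[26,0,0],[0,0,0]],[22,[26,0,0],[0,0,0]]]'; for i in 1 2 3 ; do python3 -m pendant '[[22,[0.5,0,0],[0,0,0]],[22,[1,0,0],[0,0,0]],[22,[1,0,0],[0,0,0]]]' | grep -E 'pos|force'; done
```

```text
time_s: 18.82
tool_pos: [0.4956, -0.0563, 0.2491]
tool_rot: [-92.4, 90.0, -170.4]
force: [-0.8, -0.2, -0.5]
grip_width: 0.0272
tool_pos: [0.496, -0.0563, 0.2487]
force: [0.4, 0.4, -1.7]
tool_pos: [0.496, -0.0563, 0.2476]
force: [-0.7, 0.3, -0.1]
tool_pos: [0.496, -0.0563, 0.2467]
force: [-0.8, 0.4, 0.9]
```

```bash
for i in 1 2 ; do python3 -m pendant '[[22,[0.5,0,0],[0,0,0]],[22,[1,0,0],[0,0,0]],[22,[1,0,0],[0,0,0]],[22,[1,0,0],[0,0,0]]]' | grep -E 'pos|force'; done; python3 -m pendant '[[22,[0,0,0],[0,0,0]]]' | grep -E 'pos|force'; python3 -m pendant '[[22,[0,0,0],[0,0,0]]]' | grep -E 'pos|force'
```

```text
tool_pos: [0.4961, -0.0563, 0.2458]
force: [-0.8, 0.8, 3.0]
tool_pos: [0.4961, -0.0563, 0.2448]
force: [-1.3, -0.7, 5.5]
tool_pos: [0.4961, -0.0563, 0.2448]
force: [-0.8, 0.9, 5.1]
tool_pos: [0.4961, -0.0563, 0.2448]
force: [-0.6, 0.3, 4.1]
```

The cradle gave at about 2 N/mm up to roughly 5 N. I'll ease off and let go.

```bash
python3 -m pendant '[[22,[0,0,0],[0,0,0]],[22,[-1,0,0],[0,0,0]],[22,[-2,0,0],[0,0,0]],[22,[-2,0,0],[0,0,0]],[22,[-2,0,0],[0,0,0]]]'; python3 -m pendant '[[29,[0,0,0],[0,0,0]],[30,[0,0,0],[0,0,0]],[32,[0,0,0],[0,0,0]],[34,[0,0,0],[0,0,0]],[38,[0,0,0],[0,0,0]],[44,[0,0,0],[0,0,0]],[50,[0,0,0],[0,0,0]],[50,[0,0,0],[0,0,0]],[50,[0,0,0],[0,0,0]],[50,[0,0,0],[0,0,0]]]'; python3 - <<'E'
from h import *
rep(); cam('wrist','w10.png')
s=cam('scene'); cv2.imwrite('pics/s10.png',cv2.resize(s['image'][130:290,190:330],None,fx=3.7,fy=3.7,interpolation=cv2.INTER_CUBIC))
E
```

```text
time_s: 20.82
tool_pos: [0.4959, -0.0563, 0.2463]
tool_rot: [31.4, 90.0, -46.5]
force: [0.5, 0.0, 1.5]
grip_width: 0.0274
time_s: 21.65
tool_pos: [0.4959, -0.0563, 0.2466]
tool_rot: [146.9, 90.0, 69.0]
force: [-0.8, -0.8, -0.6]
grip_width: 0.0493
t 21.65 p [ 0.4959 -0.0563  0.2466] rot [146.94  89.99  68.96] jaw -77.98 q [-50.7  -2.8  53.2 105.    2.3  76.7 -76. ] F [-0.8 -0.8 -0.6] M [-0.05  0.19 -0.01] w 49.3
```

View pics/s10.png

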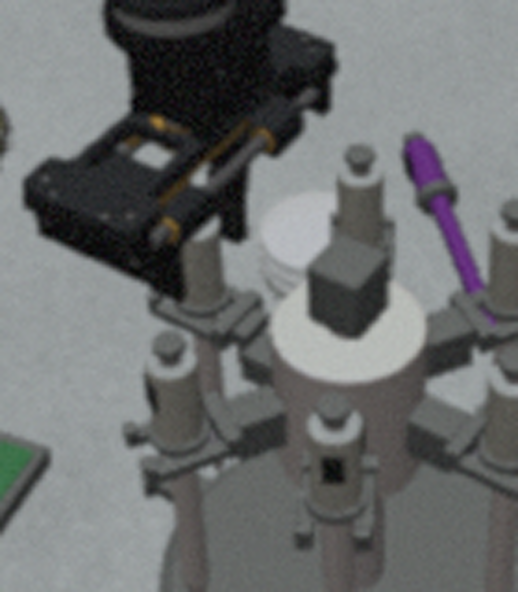

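View pics/w10.png

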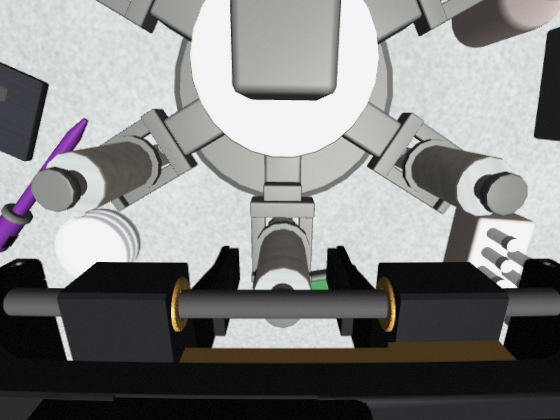

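The collar is seated in the fork at crop (205,305) and the jaws are open on both sides. I'll withdraw straight up.

```bash
python3 -m pendant '[[50,[-4,0,0],[0,0,0]],[50,[-12,0,0],[0,0,0]],[50,[-25,0,0],[0,0,0]],[50,[-45,0,0],[0,0,0]],[50,[-70,0,0],[0,0,0]],[50,[-95,0,0],[0,0,0]],[50,[-115,0,0],[0,0,0]],[50,[-130,0,0],[0,0,0]],[50,[-130,0,0],[0,0,0]]]'; python3 - <<'E'
from h import *
rep()
a=np.radians(-168.2); e=np.array([np.cos(a),np.sin(a)]); t_=np.array([-e[1],e[0]]); A=np.array([.5985,-.035])
c=cam('wrist','w11.png'); s=cam('scene','s11.png'); cv2.imwrite('pics/s11c.png',cv2.resize(s['image'][130:340,190:360],None,fx=2.8,fy=2.8,interpolation=cv2.INTER_CUBIC))
for cc in (c,s):
    v,u=np.mgrid[0:420,0:560]; P=world(cc,u.ravel(),v.ravel()); P=P[cc['range_z'].ravel()>0]
    X=np.c_[(P[:,:2]-A)@e,(P[:,:2]-A)@t_,P[:,2]]*1000
    for lo,hi in ((60,120),(120,180),(203,209),(212,230),(230,255),(256,264),(268,280)):
        q=X[(X[:,2]>=lo)&(X[:,2]<hi)&(X[:,0]>86)&(X[:,0]<124)&(abs(X[:,1])<24)]
        if len(q)>3: print(lo,len(q),'rad',np.percentile(q[:,0],[2,50,98]).round(1),'tan',np.percentile(q[:,1],[2,98]).round(1),'zmax',q[:,2].max().round(1))
    d=np.hypot(P[:,0]-.6,P[:,1]+.034); q=P[(d<.04)&(abs(P[:,2]-.285)<.006)]; print(len(q),cv2.minAreaRect(q[:,:2].astype(np.float32)))
E
```

```text
time_s: 22.5
tool_pos: [0.4974, -0.0566, 0.3804]
tool_rot: [88.1, 89.6, 10.2]
force: [0.3, 0.9, -0.1]
grip_width: 0.0502
t 22.5 p [ 0.4974 -0.0566  0.3804] rot [88.14 89.65 10.15] jaw -77.99 q [-51.5  -5.9  51.3  91.6   4.5  91.7 -78.1] F [ 0.3  0.9 -0.1] M [-0.09  0.11  0.05] w 50.2
120 33 rad [ 97.4  98.6 103.6] tan [-6.9  8.4] zmax 155.7
203 183 rad [ 89.   94.4 109.5] tan [-15.8  16.5] zmax 208.8
212 99 rad [ 91.4  93.2 102. ] tan [-12.2  13.5] zmax 229.7
230 186 rad [ 91.5  93.1 107.7] tan [-13.9  13.5] zmax 254.9
256 396 rad [ 92.1  99.2 115.1] tan [-12.3  13.3] zmax 261.7
268 341 rad [ 97.  104.4 112.8] tan [-7.4  8.5] zmax 275.5
2333 ((0.5982921123504639, -0.03587650507688522), (0.033706147223711014, 0.03425951674580574), 12.150801658630371)
120 95 rad [ 96.2 100.9 110.1] tan [-5.8  7.2] zmax 174.8
203 52 rad [ 89.8  98.8 117.4] tan [-13.7  15.9] zmax 208.9
212 81 rad [ 91.   96.5 111.4] tan [-7.8 12.4] zmax 229.7
230 111 rad [ 90.9  97.7 114. ] tan [-7.3 13.8] zmax 254.5
256 78 rad [ 92.4 100.5 116.5] tan [-12.4  12.6] zmax 263.9
268 51 rad [ 97.  103.9 112.3] tan [-7.9  6.7] zmax 278.1
235 ((0.5978266000747681, -0.03469166159629822), (0.03569009527564049, 0.03528600186109543), 11.245030403137207)
```

View pics/s11c.png

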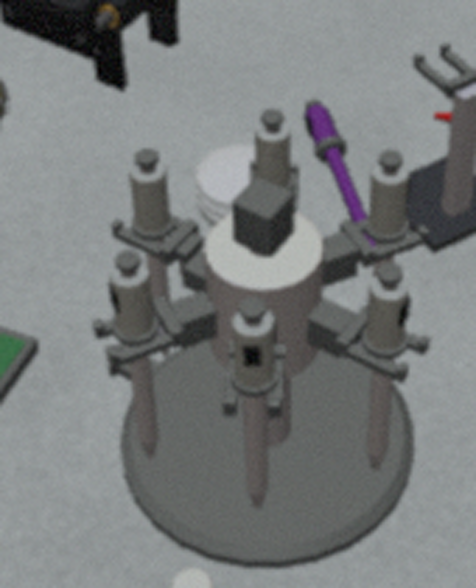

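View pics/w11.png

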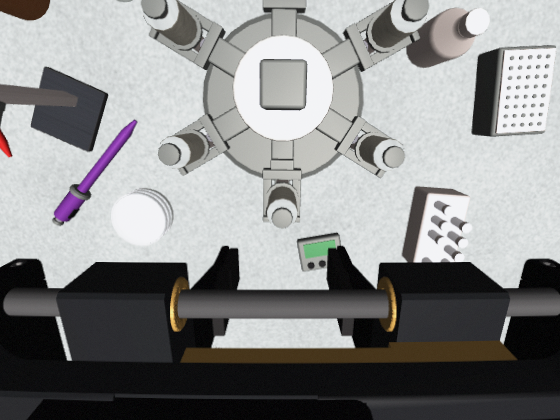

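```bash
python3 -m pendant '[[50,[0,0,0],[0,0,0]],[50,[0,0,0],[0,0,0]],[50,[0,0,0],[0,0,0]],[50,[0,0,0],[0,0,0]],[50,[0,0,0],[0,0,0]],[50,[0,0,0],[0,0,0]]]' >/dev/null; python3 - <<'E'
from h import *
rep(); a=cam('scene')['image']; b=cv2.imread('pics/s11.png'); print('diff in carousel area',cv2.absdiff(a,b)[150:330,200:350].mean())
print(env.sign_off())
E
```

```text
t 23.1 p [ 0.4958 -0.0564  0.3764] rot [ -97.21   89.98 -175.2 ] jaw -77.98 q [-51.5  -5.8  51.4  92.    4.5  91.6 -78.1] F [ 0.2 -0.9 -0.4] M [-0.05  0.09  0.07] w 49.7
diff in carousel area 2.2640987654320988
the job is handed in; nothing more can be done
None
```

The pipette now hangs upright in the carousel's empty cradle, which I first turned over the nose. I handed the job in at 23.1 s with the gripper open and about 100 mm clear above it.

- **Turning the carousel:** I turned it by its knob, about 103° clockwise. The empty cradle ended at about -168.0°, against a nose measured at about -168.8°. That is roughly 1.5 mm at the seat, against the 12 mm allowed.
- **Seating the pipette:** I lifted it from the bench stand, lowered it into the fork, and felt the seat about 1.5 mm below nominal. The cradle gave at about 2 N/mm up to roughly 5 N. I then eased off and let go.
- **Last checks:** The collar sits about 105 mm from the axis and less than 1 mm off the fork's centreline. The shaft and handle line up vertically. The final scene picture matched the one from 0.6 s earlier to within what looks like image noise (mean difference 2.3 grey levels).

**Not as it was at the start:** The purple and red look-alikes, which had stood on their tips, toppled between about 0.5 s and 9 s. I had no picture at that moment. They fell about their tips in different directions, my path passed more than 100 mm above them, and I saw no contact force. I take it they fell on their own, but I cannot prove it. They lie still on the bench and I left them there.

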